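Snap the dial panel onto the bending-iron control box

TASK

Fit the loose black dial panel onto the open wooden control box: set it down with its four holes over the four standoffs and press it down by feel, beside one standoff after another and keeping it roughly level, until all four have clicked through and it lies flat on the lip all round, without crushing the lip. Then let go; leave the cork block, the jar and the spool clamp where they are.

Things in the scene. Friction and masses are not known exactly. Their poses are not given: they have to be found in the camera images.
- panel_dial (a point): The cover panel's dial, for gripping: a black bar knob fixed rigidly at the panel's middle, 36 mm long (along the panel's x), 14 mm wide (along y) and 24 mm tall, standing on a round metal disc 44 mm across and 6 mm thick that lies on the panel. The point is the bar's centre, 12 mm below its top, 12 mm above the disc and 24 mm above the panel's underside. Axes are the panel's: x along its long side, z up.
- panel_mid (a point): Middle of the underside of the cover panel, a flat black plate 160 mm (x) by 120 mm (y) and 6 mm thick, 0.13 to 0.25 kg, lying loose and dial-up on the bench. It has a 14 mm square through hole near each corner, hole centres at x = +-62, y = +-42 mm from the middle.
- panel_hole0 (a point): Centre of the panel's corner hole 0, at the underside, x = -62 mm, y = -42 mm from panel_mid, in the panel's frame.
- panel_hole1 (a point): Centre of the panel's corner hole 1, at the underside, x = -62 mm, y = 42 mm from panel_mid, in the panel's frame.
- panel_hole2 (a point): Centre of the panel's corner hole 2, at the underside, x = 62 mm, y = -42 mm from panel_mid, in the panel's frame.
- panel_hole3 (a point): Centre of the panel's corner hole 3, at the underside, x = 62 mm, y = 42 mm from panel_mid, in the panel's frame.
- box_top (a point): Middle of the open wooden control box, 80 mm above the bench. The box is fixed to the bench, 160 mm (x) by 120 mm (y) outside, its walls 64 mm tall; x along its long side, z up. A lip runs round its inside; its top stands anywhere from 12 mm below to 12 mm above this point, and the standoffs and feeler pins with it. That height is not measured and must be felt. The panel fits either way round.
- box: The box as a whole; origin 80 mm below box_top, same axes. In it a white snap standoff stands at each corner, x = +-62, y = +-42 mm: a round post 12 mm thick, rising 22 mm above the lip, the last 8 mm tapering to 4 mm. Two sprung barbs on each stand out 3 mm along -x and +x. A panel laid over the posts rests on the barbs; pressed past them it lies on the lip and is held.
- lip (a joint): The thin felt-backed lip on which the panel comes to lie: how far it is pushed down (m), 0 when free, 1 mm for each 10 N that the panel pushes on it. It must not be crushed by 3 mm (30 N). Pressing on the panel beside one post takes 8 to 20 N to push its barbs in, then the force drops with a click and rises again on the lip. A push in the middle meets all four posts at once.
- feeler0 (a joint): Thin brass feeler pin at x = -44, y = -42 mm in the box, beside a standoff: how far it is pushed down (m), 0 when free, standing 3 mm above the lip, 0.003 when the panel lies on the lip there. Its spring is very weak.
- feeler1 (a joint): Thin brass feeler pin at x = -44, y = 42 mm in the box, beside a standoff: how far it is pushed down (m), 0 when free, standing 3 mm above the lip, 0.003 when the panel lies on the lip there. Its spring is very weak.
- feeler2 (a joint): Thin brass feeler pin at x = 44, y = -42 mm in the box, beside a standoff: how far it is pushed down (m), 0 when free, standing 3 mm above the lip, 0.003 when the panel lies on the lip there. Its spring is very weak.
- feeler3 (a joint): Thin brass feeler pin at x = 44, y = 42 mm in the box, beside a standoff: how far it is pushed down (m), 0 when free, standing 3 mm above the lip, 0.003 when the panel lies on the lip there. Its spring is very weak.
- sandblock: Bystander: cork sanding block 70 x 34 x 26 mm, flat on the bench between the two working places (origin in the middle of its underside, z up).
- jar: Bystander: small open glass jar, 54 mm across and 60 mm tall, with a slanting brush that reaches 130 mm high (origin in the middle of its underside, z up).
- spoolclamp: Bystander: small wooden spool clamp standing upright, 30 mm across and 76 mm tall (origin in the middle of its underside, z up).
Mind the look-alikes: they are no part of the job. Of the things like the part that bears panel_dial, leave any that is pink, purple or white; of the rest the larger one is meant.

How it is judged (in metres and radians):
On the way, in this order (a step that is already met when the one before it is completed fails the run):
1. the panel is brought down over the box with its four holes in line with the standoffs (horizontal distance between panel_mid and box_top below 0.005 m and angle between the x axis of panel_mid and the x axis of box_top, either way round below 0.06 rad and z of each of panel_hole0, panel_hole1, panel_hole2, panel_hole3 in the frame of box_top below 0.028 m), for 0.05 s.
2. all four standoffs have clicked through: the panel is down on the lip beside every one (value of joint each of feeler0, feeler1, feeler2, feeler3 above 0.002 m), for 0.1 s.
At the end, for the whole second after the job is handed in: Panel dial-up on the box, its middle within 5 mm of the box's and its long side within 0.06 rad (either way round), down on the lip beside all four standoffs (every feeler pin pushed in more than 2 mm of its 3), tilt under 0.03 rad, released (all of step 2 and horizontal distance between panel_mid and box_top below 0.005 m and angle between the x axis of panel_mid and the x axis of box_top, either way round below 0.06 rad and angle between panel_mid's own z axis and vertical below 0.03 rad); the robot touches nothing.
It fails at once if the lip is crushed by more than 3 mm (30 N) (value of joint lip above 0.003 m).
It fails at once if the panel is over the box but tilted more than 0.2 rad (horizontal distance between panel_mid and box_top below 0.03 m and angle between panel_mid's own z axis and vertical above 0.2 rad).
It fails at once if the cork block is moved more than 30 mm (distance of sandblock from where it was at the start of the episode above 0.03 m).
It fails at once if the jar is moved more than 30 mm (distance of jar from where it was at the start of the episode above 0.03 m).
It fails at once if the spool clamp is moved more than 30 mm (distance of spoolclamp from where it was at the start of the episode above 0.03 m).
It also fails if it takes over 67 s, if anything falls off the work surface, if the arm or the gripper's body presses on something with over 40 N, if the wrist force passes 120 N, or if a joint passes its speed limit or range.

ROBOT

A 6-joint arm with a two-finger parallel gripper is mounted at the origin on the work surface. World frame = base frame: x ahead of the robot, y to its left, z up, the work surface at z = 0. Lengths are in mm, angles in rad, forces in N, time in s.
With the tool pointing down it reaches from about 250 to 775 mm from the base axis. Payload 4 kg.
Tool frame: the origin (TCP) lies midway between the tips of the shut fingers; the grasp point (between the pads) lies 19 mm behind it; z points along the fingers, y is the direction in which the jaws open and shut (so a half turn about z gives the same grasp; the last joint's range is limited). The gripper opens to 85 mm and grips with 20 to 120 N. Pads are 22 mm wide; open, the fingers measure 114 mm over their backs; the gripper's body (76 mm by 85 mm) begins 54 mm behind the grasp point. The pads swing forward as they close: fully open they stand 13 mm farther back than shut.
Start: joints at [-1.332, 0.087, 1.371, -0, 1.684, -0.103], TCP at [184.348, -518.202, 231.341] pointing down, gripper open.
Joint ranges: [-3.1, 3.1], [-0.76, 2.03], [0.27, 2.55], [-1.08, 4.22], [0.17, 2.65], [-2.57, 2.57]. Speed limits (rad/s): [2.79, 2.79, 3.14, 3.14, 3.14, 3.14].

INTERFACE

Orientations are given as a unit quaternion [x, y, z, w].
In Python, from plant import ctrl, viewer, recognise gives the robot as it stands.
- The arm moves only by the tool servo_tool, never from a script. Its argument "moves" is a list that holds one entry, the list of rows, each a list of 7 numbers: the opening, from -1 (shut) to 1 (fully open), so that 0 is half open, then the shift along the tool's x, y, z in m, then the turn, a rotation vector about the tool's x, y, z in rad. A call has 1 to 20 rows; each row is the pose to reach, as a shift and turn from the pose commanded when the call began, along the tool's axes at that moment; what a row does not reach only later rows make up. A row lasts 1/8 s, in which the tool goes at most 62.5 mm and 10.7 degrees, less where a joint would pass 70% of its speed; a pose out of reach is approached as far as the arm can. A call with a gripper value outside its range is refused whole. The fingers move at their own pace and stop on an object; "squeeze" is the grip in N (left out, the last holds). Time passes only in rows, so rows that repeat a pose let the fingers close. It gives the time, the measured TCP pose, the force and the opening at its end, in the units of the state.
- ctrl.sense(): the state, without advancing time (a new reading comes with each control period).
- viewer.snapshot(name): name is "scene" or "top" or "wrist"; returns (picture, depth): 384x512x3 uint8, red, green, blue; 384x512 float32, mm along the optical axis (not along the pixel's ray), 0 where there is no reading.
- viewer.calibration(name): a dict with "camera_matrix" (3x3 intrinsics, pixels), "origin" and "orientation" of the camera in the world; the wrist camera has in their place "mount" (4x4, takes a point from camera to tool coordinates, whose origin is the TCP and whose axes are the flange's). Camera axes: x right, y down, z forward; pixel columns grow to the right and rows downward; lengths in mm; the calibration is good to about 2 mm. A picture is of the moment at which its call begins: read the wrist's pose just before it. calibration takes no time and is no camera call.
- ctrl.hand_in(): hands the job in, once; it reports no verdict.
Trained networks look in the newest picture that a camera, given by its name, has taken for a name from the list of things; names that differ only in an ending like _2 or _b are one class to them, and where a whole thing is asked for, a point or a joint stands for the part that bears it (a point fixed in the world has none). Each returns a list of dicts, best first, with "p" (0 to 1); they miss things now and then, are a little off and sometimes report something else, mostly with a low value. They report only what shows in the picture. A call takes as long as a camera call. They do not tell look-alikes from the thing itself.
- recognise(camera, label): "point" ([x, y, z] in mm, in the coordinates of the camera as it stood for that picture, good to about 4 mm: the middle of the surface that is visible of it).
The state is a dict: "time_s": time; "joint_positions": joint angles; "qvel": joint speeds; "joint_efforts": joint torques, N m; "tool_pos": TCP position; "orientation": TCP orientation; "force": force on the tool from outside, world axes, zero at the start; "torque": the same for the moment, N m; "gripper_width": finger opening in mm.
Only numpy, scipy, OpenCV 4.12 (cv2) and the standard library are available. Lean on these libraries where they do the work, as an engineer would, in place of code of your own. Each camera call takes 0.05 s, during which the arm holds its last target. There are 200 camera calls.

## Working session

There is one attempt and no reset: what is moved stays moved. The work goes in short steps, Python scripts to look and compute and a tool call to move; the robot and the scene stay as the last step left them, time stands still between calls to the robot, and variables do not carry over. Pictures are saved under pics/ and viewed, about 8 in all and at most 12, crops included, and the job is handed in when it is done.

Besides the shell and the picture viewer there is one more tool, called after ">>>" by a JSON object that holds its "api" and its "payload". servo_tool: Moves the arm, as the interface text tells. Its arguments: {"type":"object","properties":{"moves":{"type":"array","items":{"type":"array","items":{"type":"array","items":{"type":"number"}}}},"squeeze":{"type":"number"}},"required":["moves"]}

```bash
ls; mkdir -p pics; cat > h.py <<'E'
import numpy as np, cv2
from scipy.spatial.transform import Rotation as R
from plant import ctrl, viewer, recognise
def cam(name):
    c=viewer.calibration(name); K=np.array(c["camera_matrix"])
    if "mount" in c:
        s=ctrl.sense(); T=np.eye(4); T[:3,:3]=R.from_quat(s["orientation"]).as_matrix(); T[:3,3]=s["tool_pos"]
        return K,T@np.array(c["mount"])
    T=np.eye(4); o=np.array(c["orientation"]); T[:3,:3]=R.from_quat(o).as_matrix() if o.size==4 else o; T[:3,3]=c["origin"]
    return K,T
def w(T,p): return T[:3,:3]@np.array(p)+T[:3,3]
def cloud(K,T,d):
    v,u=np.mgrid[:d.shape[0],:d.shape[1]]
    P=np.stack([(u-K[0,2])/K[0,0]*d,(v-K[1,2])/K[1,1]*d,d],-1)
    return P@T[:3,:3].T+T[:3,3]
def snap(name,f):
    K,T=cam(name); im,d=viewer.snapshot(name); cv2.imwrite('pics/%s.png'%f,im[...,::-1]); np.savez('pics/%s.npz'%f,im=im,d=d,K=K,T=T); return K,T,im,d
E
python3 - <<'E'
from h import *
a=[]
for n in("scene","top"):
    K,T,im,d=snap(n,n+"0"); a.append(im)
    for l in("panel_dial","panel_mid","box","sandblock","jar","spoolclamp"):
        for r in recognise(n,l): print(n,l,round(r["p"],2),w(T,r["point"]).round())
cv2.imwrite('pics/both.png',cv2.resize(np.hstack(a),None,fx=.78,fy=.78)[...,::-1])
E
```

```text
pics
scene panel_dial 0.92 [ 561. -240.    8.]
scene panel_dial 0.88 [ 388. -418.   12.]
scene panel_dial 0.77 [ 159. -304.    5.]
scene panel_dial 0.75 [307. 183.   3.]
scene panel_dial 0.65 [ 352. -205.    5.]
scene panel_mid 0.91 [ 361. -207.    7.]
scene panel_mid 0.79 [305. 186.   6.]
scene panel_mid 0.65 [ 383. -420.    5.]
scene panel_mid 0.58 [ 162. -302.    3.]
scene box 0.63 [560. 163.  43.]
scene sandblock 0.91 [516.  -5.  33.]
scene jar 0.3 [562. 163.  44.]
scene spoolclamp 0.76 [411. -12.  55.]
top panel_dial 0.98 [ 353. -204.    5.]
top panel_dial 0.74 [ 160. -302.    1.]
top panel_dial 0.69 [ 555. -240.    8.]
top panel_dial 0.58 [300. 189.   5.]
top panel_dial 0.57 [ 375. -424.    5.]
top panel_mid 0.84 [ 377. -424.    5.]
top panel_mid 0.82 [ 557. -243.    3.]
top panel_mid 0.72 [ 352. -201.    2.]
top panel_mid 0.68 [ 159. -304.    2.]
top panel_mid 0.67 [301. 185.   3.]
top box 0.96 [554. 162.  41.]
top sandblock 0.59 [511.  -6.  29.]
top jar 0.56 [654.  -2.  33.]
top spoolclamp 0.36 [ 557. -239.    4.]
top spoolclamp 0.27 [556. 165.  37.]
```

View pics/both.png

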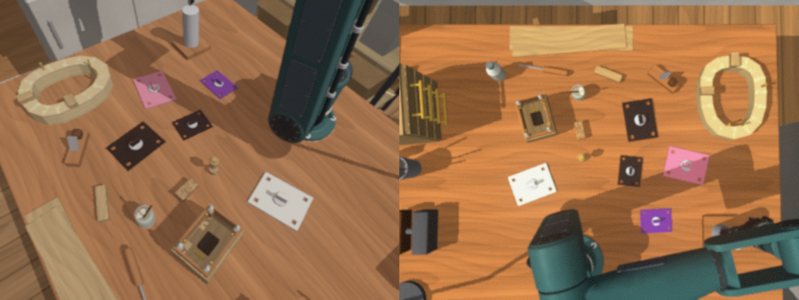

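The scene and top views show two black panels: the larger one at (640,120) in the combined image, world (556,-241), which is the target, and a smaller one at (352,-203). The box is at (536,117), world (556,163). The white, pink and purple panels are look-alikes. Next I'll get the yaw of the panel and the box.

```bash
python3 - <<'E'
from h import *
z=np.load('pics/top0.npz'); P=cloud(z['K'],z['T'],z['d']); im=z['im'].astype(int)
X,Y,Z=P[...,0],P[...,1],P[...,2]
dark=(im.max(-1)<70)&(abs(X-556)<130)&(abs(Y+241)<130)&(Z<45)&(Z>-10)
n,l,st,_=cv2.connectedComponentsWithStats(dark.astype(np.uint8)); k=1+st[1:,4].argmax()
print("panel",cv2.minAreaRect(P[l==k][:,:2].astype(np.float32)),"z",np.median(Z[l==k]))
b=(abs(X-556)<130)&(abs(Y-163)<130)&(Z>50)&(Z<110)
n,l,st,_=cv2.connectedComponentsWithStats(b.astype(np.uint8)); k=1+st[1:,4].argmax()
print("box",cv2.minAreaRect(P[l==k][:,:2].astype(np.float32)),np.percentile(Z[l==k],[10,50,90,99]))
s=ctrl.sense(); print(s); T=R.from_quat(s["orientation"]); print(T.as_matrix().round(3))
print(np.array(viewer.calibration("wrist")["mount"]).round(2), z['K'], z['T'][:3,3])
# shift to above panel, z 300
print("shift tool",T.inv().apply(np.array([556,-241,300])-s["tool_pos"]).round(1))
E
```

```text
panel ((559.3619995117188, -245.48831176757812), (148.76898193359375, 110.45002746582031), 9.159887313842773) z 5.5799797679384255
box ((558.2015991210938, 162.52438354492188), (158.93170166015625, 120.9118881225586), 15.514890670776367) [ 61.00203745  79.63022798  89.70756765 105.94311658]
{'time_s': 0.7, 'joint_positions': array([-1.33209822e+00,  8.71641296e-02,  1.37066147e+00,  3.58844368e-06,
        1.68361904e+00, -1.03136901e-01]), 'qvel': array([-0.00120531, -0.00112656, -0.00041117,  0.00022978,  0.00101243,
       -0.00217429]), 'joint_efforts': array([-9.15445762e-04, -3.51588285e+01, -3.13377857e+01,  4.20507448e-06,
        9.64301125e-05, -2.45749447e-06]), 'tool_pos': array([ 184.35176826, -518.20644232,  231.38007205]), 'orientation': array([9.85429090e-01, 1.70086752e-01, 6.79109238e-06, 7.37161324e-05]), 'force': array([ 0.0227659 , -0.50775836, -0.10168641]), 'torque': array([-0.02705073,  0.01122267, -0.03881903]), 'gripper_width': 85.23132388446447}
[[ 0.942  0.335  0.   ]
 [ 0.335 -0.942 -0.   ]
 [-0.     0.    -1.   ]]
[[   0.     -0.95   -0.3    77.58]
 [   1.      0.      0.      0.84]
 [  -0.     -0.3     0.95 -141.87]
 [   0.      0.      0.      1.  ]] [[403.33130847   0.         250.84958846]
 [  0.         403.33130847 198.19936513]
 [  0.           0.           1.        ]] [ 356.23597876  -81.32459123 1251.66674168]
shift tool [ 443.1 -136.6  -68.6]
```

>>> {"api": "servo_tool", "payload": {"moves": [[[1,0.443,-0.137,0.03,0,0,0.182],[1,0.443,-0.137,0.03,0,0,0.182],[1,0.443,-0.137,0.03,0,0,0.182],[1,0.443,-0.137,0.03,0,0,0.182],[1,0.443,-0.137,0.03,0,0,0.182],[1,0.443,-0.137,0.03,0,0,0.182],[1,0.443,-0.137,0.03,0,0,0.182],[1,0.443,-0.137,0.03,0,0,0.182],[1,0.443,-0.137,0.03,0,0,0.182],[1,0.443,-0.137,0.03,0,0,0.182],[1,0.443,-0.137,0.03,0,0,0.182],[1,0.443,-0.137,0.03,0,0,0.182]]]}}

```text
time_s: 2.2
tool_pos: [555.1, -241.6, 201.7]
orientation: [0.997, 0.079, 0.0, 0.0]
force: [-0.1, -0.4, 0.3]
gripper_width: 85.1
```

```bash
cat > m.py <<'E'
from h import *
K,T,im,d=snap("wrist","w1"); P=cloud(K,T,d); X,Y,Z=P[...,0],P[...,1],P[...,2]
b=(abs(X-556)<130)&(abs(Y+241)<130)
dark=(im.max(-1)<70)&b&(Z<45)&(Z>-10)
n,l,st,_=cv2.connectedComponentsWithStats(dark.astype(np.uint8)); k=1+st[1:,4].argmax()
print("panel",cv2.minAreaRect(P[l==k][:,:2].astype(np.float32)),"z",np.median(Z[l==k]))
m=b&(Z>30)&(Z<60); print("bar",m.sum(),cv2.minAreaRect(P[m][:,:2].astype(np.float32)),np.median(Z[m]))
s=ctrl.sense(); print(s["tool_pos"],R.from_quat(s["orientation"]).as_euler('xyz',degrees=True))
E
python3 m.py
```

```text
Traceback (most recent call last):
  File "m.py", line 5, in <module>
    n,l,st,_=cv2.connectedComponentsWithStats(dark.astype(np.uint8)); k=1+st[1:,4].argmax()
                                                                          ~~~~~~~~~~~~~~~^^
ValueError: attempt to get argmax of an empty sequence
```

View pics/w1.png

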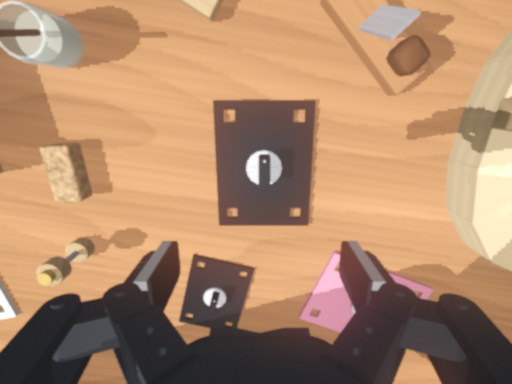

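```bash
python3 - <<'E'
from h import *
z=np.load('pics/w1.npz'); print(z['K'],z['T'].round(3)); P=cloud(z['K'],z['T'],z['d'])
for u,v in((265,165),(235,165),(235,130),(215,100),(320,225),(400,300),(450,100)): print(u,v,z['im'][v,u],z['d'][v,u],P[v,u].round(1))
E
```

```text
[[275.80743802   0.         259.17601049]
 [  0.         275.80743802 190.29079045]
 [  0.           0.           1.        ]] [[ 1.58000e-01 -9.41000e-01 -2.99000e-01  6.31986e+02]
 [-9.87000e-01 -1.50000e-01 -4.90000e-02 -2.30100e+02]
 [ 1.00000e-03  3.03000e-01 -9.53000e-01  3.43609e+02]
 [ 0.00000e+00  0.00000e+00  0.00000e+00  1.00000e+00]]
265 165 [88 80 83] 314.12436 [ 566.3 -247.6   35.5]
235 165 [97 80 79] 345.8593 [ 553.7 -212.2    4.3]
235 130 [100  78  75] 331.82144 [ 596.6 -206.6    5.4]
215 100 [172 125  94] 322.25232 [ 626.9 -179.     4.5]
320 225 [231 177 128] 376.77008 [ 487.9 -337.6   -1.1]
400 300 [72 53 52] 96.35317 [ 574.9 -289.1  263.4]
450 100 [225 171 123] 325.70642 [ 670.6 -452.5    1.1]
```

Only the brightness threshold was too tight, because this view is brighter. I'll raise it.

```bash
sed -i 's/max(-1)<70/max(-1)<120/' m.py; sed -i 's/^K,T,im,d=snap.*; P=/z=np.load("pics\/w1.npz"); K,T,im,d=[z[k] for k in ("K","T","im","d")]; P=/' m.py; python3 m.py
```

```text
panel ((557.2131958007812, -248.324951171875), (157.26499938964844, 117.54612731933594), 9.072807312011719) z 5.3581290854758095
bar 493 ((619.5726318359375, -299.01031494140625), (33.77562713623047, 193.55010986328125), 50.77968978881836) 35.47989029577366
[ 555.25029028 -241.41710983  201.661278  ] [ 1.79975290e+02 -2.00811207e-02  9.07308907e+00]
```

>>> {"api": "servo_tool", "payload": {"moves": [[[0,0.001,0.007,0.06,0,0,0],[0,0.001,0.007,0.12,0,0,0],[0,0.001,0.007,0.165,0,0,0],[0,0.001,0.007,0.18,0,0,0],[0,0.001,0.007,0.1865,0,0,0],[0,0.001,0.007,0.1865,0,0,0],[-1,0.001,0.007,0.1865,0,0,0],[-1,0.001,0.007,0.1865,0,0,0],[-1,0.001,0.007,0.1865,0,0,0],[-1,0.001,0.007,0.1865,0,0,0],[-1,0.001,0.007,0.1865,0,0,0],[-1,0.001,0.007,0.1865,0,0,0],[-1,0.001,0.007,0.1865,0,0,0],[-1,0.001,0.007,0.1865,0,0,0]]], "squeeze": 60}}

```text
time_s: 4.0
tool_pos: [559.3, -248.1, 17.1]
orientation: [0.997, 0.08, 0.002, 0.001]
force: [0.0, -0.1, 6.1]
gripper_width: 12.8
```

>>> {"api": "servo_tool", "payload": {"moves": [[[-1,0,0,-0.02,0,0,0],[-1,0,0,-0.07,0,0,0],[-1,0,0,-0.13,0,0,0],[-1,0,0,-0.19,0,0,0],[-1,0,0,-0.25,0,0,0],[-1,0,-0.03,-0.283,0,0,-0.02],[-1,-0.005,-0.08,-0.283,0,0,-0.04],[-1,-0.01,-0.13,-0.283,0,0,-0.06],[-1,-0.014,-0.18,-0.283,0,0,-0.08],[-1,-0.018,-0.23,-0.283,0,0,-0.1],[-1,-0.022,-0.28,-0.283,0,0,-0.112],[-1,-0.0256,-0.33,-0.283,0,0,-0.112],[-1,-0.0256,-0.37,-0.283,0,0,-0.112],[-1,-0.0256,-0.3954,-0.283,0,0,-0.112],[-1,-0.0256,-0.3954,-0.283,0,0,-0.112],[-1,-0.0256,-0.3954,-0.283,0,0,-0.112],[-1,-0.0256,-0.3954,-0.283,0,0,-0.112]]]}}

```text
time_s: 6.12
tool_pos: [469.8, 138.0, 297.9]
orientation: [0.991, 0.135, 0.0, 0.0]
force: [0.7, 0.4, -1.7]
gripper_width: 12.7
```

```bash
python3 - <<'E'
from h import *
K,T,im,d=snap("wrist","w2"); s=ctrl.sense(); print(s["tool_pos"],R.from_quat(s["orientation"]).as_euler('xyz',degrees=True),s["force"],s["gripper_width"])
cv2.imwrite('pics/w2b.png',cv2.resize(im[...,::-1],(800,600)))
E
```

```text
[469.88278819 137.95770417 297.85739249] [1.79979283e+02 3.86426055e-03 1.54795181e+01] [-0.66344176  0.06517385 -1.13484929] 12.495874944027541
```

View pics/w2b.png

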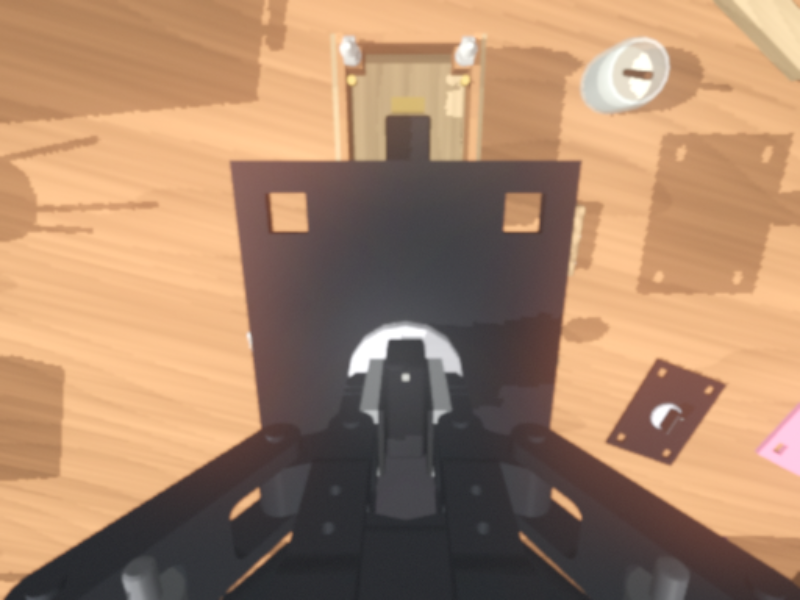

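The two far posts are at (350,50) and (467,50) and the two front panel holes at (289,213) and (523,213), in the 800x600 frame. The panel is held straight. I'll work out both in tool coordinates.

```bash
python3 - <<'E'
from h import *
z=np.load('pics/w2.npz'); K,T,im,d=[z[k] for k in("K","T","im","d")]
M=np.array(viewer.calibration("wrist")["mount"]); Q=cloud(K,M,d); g=im.max(-1).astype(int)
ray=lambda u,v,zz:(lambda r:(M[:3,3]+r*(zz-M[2,3])/r[2]))(M[:3,:3]@np.array([(u-K[0,2])/K[0,0],(v-K[1,2])/K[1,1],1]))
# panel plane in tool frame
v,u=np.mgrid[:384,:512]
pm=(d>120)&(d<200)&(g<120)&(v>105)&(v<200)&(u>160)&(u<365)
A=np.c_[Q[pm][:,:2],np.ones(pm.sum())]; c,*_=np.linalg.lstsq(A,Q[pm][:,2],rcond=None); print("plane z=",c.round(4),pm.sum())
zt=c[2]
for (u0,v0) in((185,136),(335,136)):
    h=((g>120)&(abs(u-u0)<18)&(abs(v-v0)<18)).astype(np.uint8)
    n,l,st,ce=cv2.connectedComponentsWithStats(h); k=1+st[1:,4].argmax(); print(st[k])
    x,y,W,H,_=st[k]
    cs=[ray(a-.5,b-.5,c[0]*50+zt) for a,b in((x,y),(x+W,y),(x,y+H),(x+W,y+H))]; print("hole",np.mean(cs,0).round(1),np.ptp(cs,0).round(1))
e=[(a,b) for a,b in((149,103),(370,103))]
print("edge corners",[ray(a,b,zt+c[0]*80).round(1) for a,b in e])
for (u0,v0) in((224,32),(299,32)):
    m=(abs(u-u0)<14)&(abs(v-v0)<14)&(d>150)
    q=Q[m]; zmin=np.percentile(q[:,2],1); t=q[q[:,2]<zmin+6]; t2=q[q[:,2]<zmin+14]
    print("post",zmin.round(1),t.mean(0).round(1),len(t),t2.mean(0).round(1),len(t2))
    lo=m&(im.min(-1)>175); print(" white",lo.sum(),Q[lo].mean(0).round(1), u[lo].mean(),v[lo].mean())
cv2.imwrite('pics/crop.png',cv2.resize(im[:70,200:325,::-1],None,fx=6,fy=6,interpolation=cv2.INTER_CUBIC))
# box walls
P=cloud(K,T,d);m=(P[...,2]>50)&(P[...,2]<75)&(v<103)&(u>190)&(u<330)
q=Q[m]; print("wall y",np.percentile(q[:,1],[1,99]),"x max",np.percentile(q[:,0],[99]))
E
```

```text
plane z= [2.50000e-03 9.00000e-04 1.18405e+01] 16618
[168 119  30  35 801]
hole [ 59.9 -41.3  12. ] [19.  18.1  0. ]
[321 123  26  26 615]
hole [60.3 41.8 12. ] [14.1 15.5  0. ]
edge corners [array([ 77.4, -57.7,  12. ]), array([77.5, 59.9, 12. ])]
post 190.9 [152.1 -38.3 193.6] 70 [151.2 -38.  197.6] 166
 white 156 [151.6 -39.8 199.5] 222.08333333333334 31.903846153846153
post 190.8 [151.9  44.8 193.5] 72 [151.3  44.8 197.3] 169
 white 197 [151.5  43.5 201.5] 297.7258883248731 32.45177664974619
wall y [-56.40031579  63.24555512] x max [167.92727142]
```

View pics/crop.png

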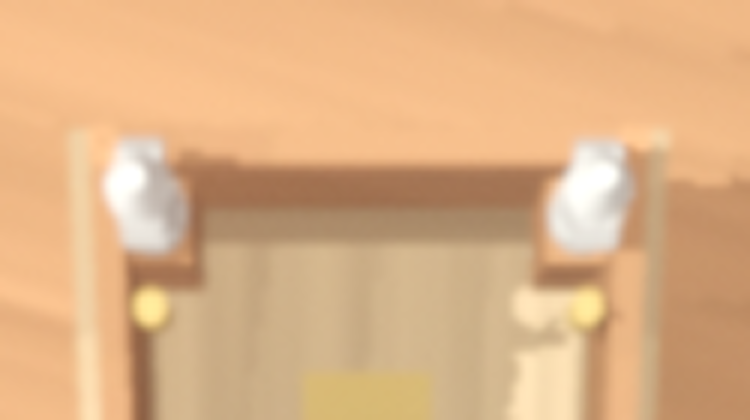

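>>> {"api": "servo_tool", "payload": {"moves": [[[-1,0.03,0.001,0,0,0,0],[-1,0.07,0.002,0.02,0,0,0],[-1,0.092,0.0028,0.06,0,0,0],[-1,0.092,0.0028,0.11,0,0,0],[-1,0.092,0.0028,0.15,0,0,0],[-1,0.092,0.0028,0.162,0,0,0],[-1,0.092,0.0028,0.162,0,0,0],[-1,0.092,0.0028,0.162,0,0,0]]]}}

```text
time_s: 7.18
tool_pos: [560.6, 161.0, 138.6]
orientation: [0.991, 0.135, 0.002, -0.0]
force: [0.3, 1.2, -0.6]
gripper_width: 12.4
```

```bash
python3 - <<'E'
from h import *
s=ctrl.sense(); print(s["tool_pos"],R.from_quat(s["orientation"]).as_euler('xyz',degrees=True),s["force"],s["torque"])
K,T,im,d=snap("wrist","w3")
cv2.imwrite('pics/w3b.png',cv2.resize(im[60:260,110:410,::-1],None,fx=2.6,fy=2.6,interpolation=cv2.INTER_CUBIC))
E
```

```text
[560.64236183 160.95135493 138.60455913] [179.96966245  -0.27713479  15.55250174] [ 0.27257613  1.23689322 -0.58954012] [-0.01414291  0.00754012  0.01844975]
```

View pics/w3b.png

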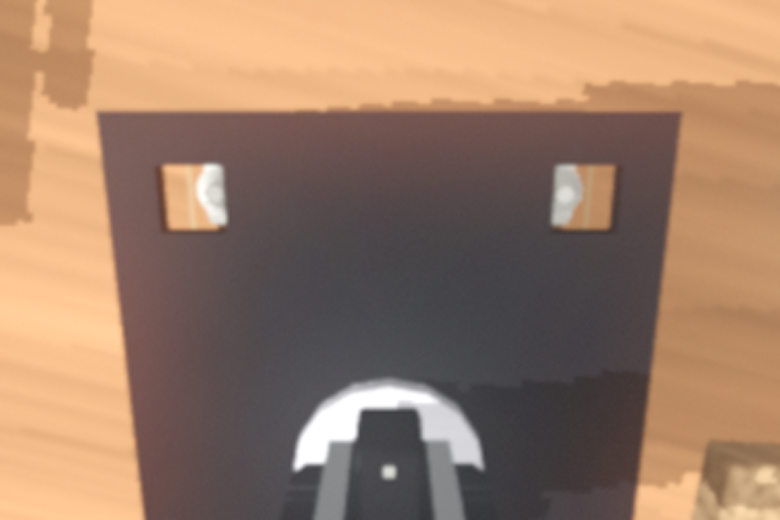

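The post tips show through both holes, at crop pixels (214,192) and (566,193). The hole centres are at about (194,198) and (585,198). I'll work out the correction.

```bash
python3 - <<'E'
from h import *
c=viewer.calibration("wrist");M=np.array(c["mount"]);K=np.array(c["camera_matrix"])
def ray(a,b,zz):
    u,v=110+(a+.5)/2.6-.5,60+(b+.5)/2.6-.5
    r=M[:3,:3]@np.array([(u-K[0,2])/K[0,0],(v-K[1,2])/K[1,1],1]);return (M[:3,3]+r*(zz-M[2,3])/r[2]).round(1)
for z in(8,10,12): print("holes",z,ray(194,198,z),ray(584.5,198,z),"edge",ray(100,112,z),ray(680,112,z))
for z in(24,28,32): print("tips",z,ray(214,192,z),ray(566,193,z))
E
```

```text
holes 8 [ 60.6 -39.3   8. ] [60.7 41.3  8. ] edge [ 77.5 -56.6   8. ] [77.6 58.9  8. ]
holes 10 [ 60.4 -39.8  10. ] [60.4 41.9 10. ] edge [ 77.5 -57.4  10. ] [77.6 59.7 10. ]
holes 12 [ 60.2 -40.3  12. ] [60.2 42.4 12. ] edge [ 77.5 -58.1  12. ] [77.6 60.5 12. ]
tips 24 [ 60.2 -38.9  24. ] [60.  41.3 24. ]
tips 28 [ 59.7 -39.8  28. ] [59.5 42.3 28. ]
tips 32 [ 59.3 -40.8  32. ] [59.1 43.3 32. ]
```

>>> {"api": "servo_tool", "payload": {"moves": [[[-1,-0.0005,0,0.005,0,0,0],[-1,-0.0005,0,0.01,0,0,0],[-1,-0.0005,0,0.013,0,0,0],[-1,-0.0005,0,0.016,0,0,0],[-1,-0.0005,0,0.018,0,0,0],[-1,-0.0005,0,0.018,0,0,0]]]}}

```text
time_s: 7.98
tool_pos: [558.5, 160.7, 117.6]
orientation: [0.991, 0.135, -0.0, 0.0]
force: [-0.3, -0.4, -2.6]
gripper_width: 12.8
```

>>> {"api": "servo_tool", "payload": {"moves": [[[-1,0.001,0,0.001,0,0,0],[-1,0.001,0,0.002,0,0,0],[-1,0.001,0,0.003,0,0,0],[-1,0.001,0,0.003,0,0,0]]]}}

```text
time_s: 8.48
tool_pos: [559.7, 161.0, 114.9]
orientation: [0.991, 0.135, 0.0, 0.0]
force: [0.7, -0.1, -1.1]
gripper_width: 12.3
```

>>> {"api": "servo_tool", "payload": {"moves": [[[-1,0,0,0.001,0,0,0],[-1,0,0,0.002,0,0,0],[-1,0,0,0.003,0,0,0],[-1,0,0,0.003,0,0,0]]]}}

```text
time_s: 8.98
tool_pos: [559.8, 161.1, 114.1]
orientation: [0.991, 0.135, 0.001, 0.0]
force: [-4.2, -1.2, 8.4]
gripper_width: 12.7
```

>>> {"api": "servo_tool", "payload": {"moves": [[[-1,0,0,-0.002,0,0,0],[0,0,0,-0.002,0,0,0],[0,0,0,-0.002,0,0,0],[0,0,0,-0.002,0,0,0],[0,0,0,-0.01,0,0,0],[0,0,0,-0.05,0,0,0],[0,0,0,-0.09,0,0,0],[0,-0.03,0,-0.12,0,0,0],[0,-0.03,0,-0.12,0,0,0],[0,-0.03,0,-0.12,0,0,0]]]}}

```text
time_s: 10.22
tool_pos: [530.7, 153.0, 231.4]
orientation: [0.991, 0.135, -0.0, 0.0]
force: [0.1, -0.1, 1.0]
gripper_width: 42.8
```

```bash
cat > p.py <<'E'
import sys
from h import *
f=sys.argv[1]; s=ctrl.sense(); print(s["time_s"],s["tool_pos"],R.from_quat(s["orientation"]).as_euler('xyz',degrees=True),s["force"])
K,T,im,d=snap("wrist",f); P=cloud(K,T,d); X,Y,Z=P[...,0],P[...,1],P[...,2]
m=(im.max(-1)<125)&(abs(X-558)<120)&(abs(Y-162)<120)&(Z>60)&(Z<115)
n,l,st,_=cv2.connectedComponentsWithStats(m.astype(np.uint8)); k=1+st[1:,4].argmax(); q=P[l==k]
r=cv2.minAreaRect(q[:,:2].astype(np.float32)); print("panel",r)
c,*_=np.linalg.lstsq(np.c_[q[:,:2]-[558,162],np.ones(len(q))],q[:,2],rcond=None)
a=np.radians(15.5); e=np.array([[np.cos(a),np.sin(a)],[-np.sin(a),np.cos(a)]])
print("top-face z centre",c[2].round(2),"slope along box x,y (rad)",(e@c[:2]).round(4))
cv2.imwrite('pics/%sb.png'%f,cv2.resize(im[...,::-1],(800,600)))
E
python3 p.py w4
```

```text
10.225 [530.71637522 153.00614381 231.37926432] [1.79998535e+02 4.54480907e-04 1.55720303e+01] [ 0.09220582 -0.12566637  0.97477347]
panel ((558.3868408203125, 158.9402313232422), (157.12628173828125, 117.91790771484375), 15.476212501525879)
top-face z centre 102.73 slope along box x,y (rad) [0.0004 0.0003]
```

View pics/w4b.png

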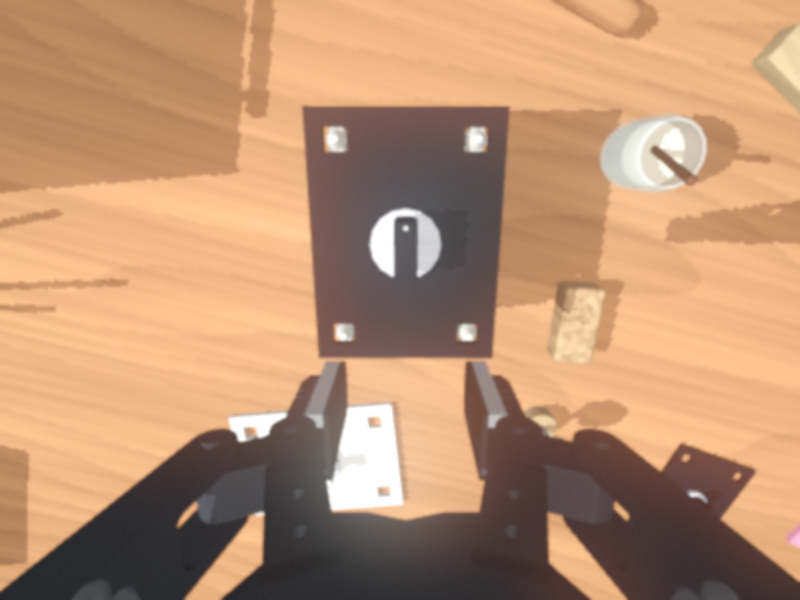

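The panel sits level on all four posts. Post tips show in the holes at about (336,139), (476,139), (344,332) and (467,332), and the panel's top face is at z ≈ 102.7. Next I'll shut the fingers and press beside the first post.

>>> {"api": "servo_tool", "payload": {"moves": [[[-1,0.04,0.02,0.02,0,0,0],[-1,0.068,0.043,0.06,0,0,0],[-1,0.068,0.043,0.1,0,0,0],[-1,0.068,0.043,0.12,0,0,0],[-1,0.068,0.043,0.124,0,0,0],[-1,0.068,0.043,0.126,0,0,0],[-1,0.068,0.043,0.127,0,0,0],[-1,0.068,0.043,0.127,0,0,0]]]}}

```text
time_s: 11.28
tool_pos: [608.2, 130.0, 105.9]
orientation: [0.991, 0.136, 0.001, 0.0]
force: [0.4, 0.2, -0.5]
gripper_width: -0.0
```

>>> {"api": "servo_tool", "payload": {"moves": [[[-1,0,0,0.002,0,0,0],[-1,0,0,0.004,0,0,0],[-1,0,0,0.005,0,0,0],[-1,0,0,0.005,0,0,0]]]}}

```text
time_s: 11.78
tool_pos: [608.3, 129.9, 102.2]
orientation: [0.991, 0.136, 0.001, 0.0]
force: [-2.0, 0.0, 6.8]
gripper_width: -0.2
```

>>> {"api": "servo_tool", "payload": {"moves": [[[-1,0,0,0.0005,0,0,0],[-1,0,0,0.001,0,0,0],[-1,0,0,0.001,0,0,0]]]}}

```text
time_s: 12.15
tool_pos: [608.4, 129.9, 101.7]
orientation: [0.991, 0.136, 0.002, 0.0]
force: [-2.6, 0.0, 7.7]
gripper_width: 0.5
```

>>> {"api": "servo_tool", "payload": {"moves": [[[-1,0,0,0.0005,0,0,0],[-1,0,0,0.001,0,0,0],[-1,0,0,0.001,0,0,0]]]}}

```text
time_s: 12.52
tool_pos: [608.5, 129.9, 101.2]
orientation: [0.991, 0.136, 0.002, 0.0]
force: [-3.2, 0.5, 9.9]
gripper_width: 0.1
```

>>> {"api": "servo_tool", "payload": {"moves": [[[-1,0,0,0.0005,0,0,0],[-1,0,0,0.001,0,0,0],[-1,0,0,0.001,0,0,0]]]}}

```text
time_s: 12.9
tool_pos: [608.7, 129.8, 98.4]
orientation: [0.991, 0.135, 0.002, 0.0]
force: [0.9, 0.4, 4.4]
gripper_width: -0.0
```

>>> {"api": "servo_tool", "payload": {"moves": [[[-1,0,0,0.0005,0,0,0],[-1,0,0,0.001,0,0,0],[-1,0,0,0.001,0,0,0]]]}}

```text
time_s: 13.28
tool_pos: [608.2, 129.8, 95.7]
orientation: [0.991, 0.135, 0.001, 0.0]
force: [1.6, 0.2, 3.1]
gripper_width: 0.1
```

>>> {"api": "servo_tool", "payload": {"moves": [[[-1,0,0,0.0005,0,0,0],[-1,0,0,0.001,0,0,0],[-1,0,0,0.001,0,0,0]]]}}

```text
time_s: 13.65
tool_pos: [608.3, 129.8, 95.6]
orientation: [0.991, 0.135, 0.001, 0.0]
force: [2.1, -0.6, 5.6]
gripper_width: 0.1
```

>>> {"api": "servo_tool", "payload": {"moves": [[[-1,0,0,-0.016,0,0,0],[-1,0,-0.04,-0.018,0,0,0],[-1,0,-0.084,-0.018,0,0,0],[-1,0,-0.084,-0.014,0,0,0],[-1,0,-0.084,-0.009,0,0,0],[-1,0,-0.084,-0.006,0,0,0],[-1,0,-0.084,-0.004,0,0,0],[-1,0,-0.084,-0.004,0,0,0]]]}}

```text
time_s: 14.65
tool_pos: [585.2, 209.8, 98.3]
orientation: [0.991, 0.135, -0.0, 0.0]
force: [-0.7, -0.8, 0.3]
gripper_width: 0.0
```

>>> {"api": "servo_tool", "payload": {"moves": [[[-1,0,0,0.0005,0,0,0],[-1,0,0,0.001,0,0,0],[-1,0,0,0.001,0,0,0]]]}}

```text
time_s: 15.02
tool_pos: [585.4, 210.3, 98.0]
orientation: [0.991, 0.135, 0.0, 0.0]
force: [-0.0, -2.1, 1.1]
gripper_width: 0.0
```

>>> {"api": "servo_tool", "payload": {"moves": [[[-1,0,0,0.0005,0,0,0],[-1,0,0,0.001,0,0,0],[-1,0,0,0.001,0,0,0]]]}}

```text
time_s: 15.4
tool_pos: [584.9, 211.0, 96.2]
orientation: [0.991, 0.136, -0.0, -0.0]
force: [-0.3, 0.5, 0.1]
gripper_width: -0.1
```

```bash
cat > t.py <<'E'
from h import *
K,T,im,d=snap("scene","s"); 
for n in("top","scene"):
    K,T,im,d=snap(n,n+"x"); P=cloud(K,T,d); q=P.reshape(-1,3); c=im.reshape(-1,3).max(-1)
    a=np.radians(15.5); e=np.array([[np.cos(a),np.sin(a)],[-np.sin(a),np.cos(a)]])
    b=(q[:,:2]-[558.4,160])@e.T
    m=(abs(b[:,0])<76)&(abs(b[:,1])<56)&(np.hypot(b[:,0],b[:,1])>26)&(q[:,2]>75)&(q[:,2]<125)&(c<110)
    for _ in range(3):
        A=np.c_[b[m],np.ones(m.sum())]; k,*_=np.linalg.lstsq(A,q[m][:,2],rcond=None)
        m&=abs(np.c_[b,np.ones(len(b))]@k-q[:,2])<3
    print(n,m.sum(),k.round(4),"corner z (--,-+,+-,++)",[round(float(k[2]+sx*62*k[0]+sy*42*k[1]),1) for sx in(-1,1) for sy in(-1,1)])
E
sed -i '/"scene","s")/d' t.py; python3 t.py
```

```text
top 1045 [-8.95000e-02  4.00000e-03  9.87279e+01] corner z (--,-+,+-,++) [104.1, 104.4, 93.0, 93.4]
scene 968 [-9.12000e-02  3.00000e-04  9.76176e+01] corner z (--,-+,+-,++) [103.3, 103.3, 92.0, 92.0]
```

>>> {"api": "servo_tool", "payload": {"moves": [[[-1,0,0,-0.016,0,0,0],[-1,-0.04,0,-0.018,0,0,0],[-1,-0.08,0,-0.018,0,0,0],[-1,-0.08,0,-0.016,0,0,0],[-1,-0.08,0,-0.01,0,0,0],[-1,-0.08,0,-0.006,0,0,0],[-1,-0.08,0,-0.006,0,0,0]]]}}

```text
time_s: 16.38
tool_pos: [508.8, 189.4, 102.5]
orientation: [0.991, 0.135, -0.0, 0.0]
force: [0.1, -0.2, -0.4]
gripper_width: 0.2
```

>>> {"api": "servo_tool", "payload": {"moves": [[[-1,0,0,0.001,0,0,0],[-1,0,0,0.002,0,0,0],[-1,0,0,0.002,0,0,0]]]}}

```text
time_s: 16.75
tool_pos: [508.8, 189.4, 101.6]
orientation: [0.991, 0.136, 0.001, -0.0]
force: [1.3, 1.4, 4.7]
gripper_width: -0.0
```

>>> {"api": "servo_tool", "payload": {"moves": [[[-1,0,0,0.0005,0,0,0],[-1,0,0,0.001,0,0,0],[-1,0,0,0.001,0,0,0]]]}}

```text
time_s: 17.12
tool_pos: [508.8, 189.5, 101.2]
orientation: [0.991, 0.136, 0.001, -0.0]
force: [0.5, 0.4, 6.4]
gripper_width: -0.2
```

>>> {"api": "servo_tool", "payload": {"moves": [[[-1,0,0,0.0005,0,0,0],[-1,0,0,0.001,0,0,0],[-1,0,0,0.001,0,0,0]]]}}

```text
time_s: 17.5
tool_pos: [508.8, 189.5, 100.8]
orientation: [0.991, 0.135, 0.001, -0.0]
force: [-0.6, -0.3, 10.3]
gripper_width: 0.1
```

>>> {"api": "servo_tool", "payload": {"moves": [[[-1,0,0,0.0005,0,0,0],[-1,0,0,0.001,0,0,0],[-1,0,0,0.001,0,0,0]]]}}

```text
time_s: 17.88
tool_pos: [508.8, 189.5, 100.4]
orientation: [0.991, 0.136, 0.001, -0.0]
force: [-2.0, -0.7, 11.5]
gripper_width: 0.0
```

>>> {"api": "servo_tool", "payload": {"moves": [[[-1,0,0,0.0005,0,0,0],[-1,0,0,0.001,0,0,0],[-1,0,0,0.001,0,0,0]]]}}

```text
time_s: 18.25
tool_pos: [508.7, 189.5, 99.7]
orientation: [0.991, 0.136, 0.001, -0.0]
force: [-4.1, -0.1, 13.7]
gripper_width: 0.3
```

>>> {"api": "servo_tool", "payload": {"moves": [[[-1,0,0,0.0005,0,0,0],[-1,0,0,0.001,0,0,0],[-1,0,0,0.001,0,0,0]]]}}

```text
time_s: 18.62
tool_pos: [508.6, 189.5, 98.5]
orientation: [0.991, 0.136, 0.001, -0.0]
force: [-3.0, -0.7, 11.6]
gripper_width: -0.3
```

>>> {"api": "servo_tool", "payload": {"moves": [[[-1,0,0,0.0005,0,0,0],[-1,0,0,0.001,0,0,0],[-1,0,0,0.001,0,0,0]]]}}

```text
time_s: 19.0
tool_pos: [508.3, 189.4, 95.2]
orientation: [0.991, 0.135, 0.0, -0.0]
force: [0.1, 0.7, 4.9]
gripper_width: 0.1
```

>>> {"api": "servo_tool", "payload": {"moves": [[[-1,0,0,-0.016,0,0,0],[-1,0,0.04,-0.018,0,0,0],[-1,0,0.084,-0.018,0,0,0],[-1,0,0.084,-0.014,0,0,0],[-1,0,0.084,-0.01,0,0,0],[-1,0,0.084,-0.008,0,0,0],[-1,0,0.084,-0.006,0,0,0],[-1,0,0.084,-0.006,0,0,0]]]}}

```text
time_s: 20.0
tool_pos: [530.4, 108.9, 100.6]
orientation: [0.991, 0.136, -0.0, 0.0]
force: [-0.1, 0.1, -0.3]
gripper_width: 0.3
```

>>> {"api": "servo_tool", "payload": {"moves": [[[-1,0,0,0.0005,0,0,0],[-1,0,0,0.001,0,0,0],[-1,0,0,0.001,0,0,0]]]}}

```text
time_s: 20.38
tool_pos: [530.7, 108.3, 99.8]
orientation: [0.991, 0.135, 0.0, 0.0]
force: [-0.1, 1.1, -0.3]
gripper_width: -0.2
```

```bash
python3 t.py
```

```text
top 294 [-2.86000e-02 -1.23000e-02  9.47474e+01] corner z (--,-+,+-,++) [97.0, 96.0, 93.5, 92.5]
scene 3151 [-3.25000e-02 -1.72000e-02  9.38032e+01] corner z (--,-+,+-,++) [96.5, 95.1, 92.5, 91.1]
```

>>> {"api": "servo_tool", "payload": {"moves": [[[-1,0,0,0.001,0,0,0],[-1,0,0,0.002,0,0,0],[-1,0,0,0.003,0,0,0],[-1,0,0,0.003,0,0,0]]]}}

```text
time_s: 20.98
tool_pos: [530.6, 108.3, 96.7]
orientation: [0.991, 0.135, -0.0, 0.0]
force: [-0.6, 0.2, -0.3]
gripper_width: 0.2
```

>>> {"api": "servo_tool", "payload": {"moves": [[[-1,0,0,0.001,0,0,0],[-1,0,0,0.002,0,0,0],[-1,0,0,0.002,0,0,0]]]}}

```text
time_s: 21.35
tool_pos: [530.8, 108.3, 95.1]
orientation: [0.991, 0.135, 0.0, 0.0]
force: [0.7, 0.1, 1.4]
gripper_width: 0.3
```

>>> {"api": "servo_tool", "payload": {"moves": [[[-1,0,0,0.0005,0,0,0],[-1,0,0,0.001,0,0,0],[-1,0,0,0.001,0,0,0]]]}}

```text
time_s: 21.72
tool_pos: [530.4, 108.3, 93.1]
orientation: [0.991, 0.135, -0.0, -0.0]
force: [-0.6, 0.3, -0.4]
gripper_width: -0.0
```

>>> {"api": "servo_tool", "payload": {"moves": [[[-1,0,0,0.001,0,0,0],[-1,0,0,0.002,0,0,0],[-1,0,0,0.002,0,0,0]]]}}

```text
time_s: 22.1
tool_pos: [530.5, 108.3, 91.6]
orientation: [0.991, 0.135, -0.0, 0.0]
force: [-0.4, -0.3, -0.7]
gripper_width: -0.2
```

>>> {"api": "servo_tool", "payload": {"moves": [[[-1,0,0,0.0005,0,0,0],[-1,0,0,0.001,0,0,0],[-1,0,0,0.001,0,0,0]]]}}

```text
time_s: 22.48
tool_pos: [530.7, 108.3, 91.3]
orientation: [0.991, 0.136, 0.0, 0.0]
force: [-1.8, -0.6, 4.1]
gripper_width: -0.0
```

```bash
python3 t.py
```

```text
top 279 [-4.0000e-03 -1.2000e-03  9.0803e+01] corner z (--,-+,+-,++) [91.1, 91.0, 90.6, 90.5]
scene 3061 [ 0.00000e+00 -6.00000e-04  9.04651e+01] corner z (--,-+,+-,++) [90.5, 90.4, 90.5, 90.4]
```

>>> {"api": "servo_tool", "payload": {"moves": [[[-1,0,0,0.001,0,0,0],[-1,0,0,0.0015,0,0,0],[-1,0,0,0.0015,0,0,0]]]}}

```text
time_s: 22.95
tool_pos: [530.7, 108.3, 90.7]
orientation: [0.991, 0.135, 0.0, 0.0]
force: [-4.2, -0.6, 7.6]
gripper_width: 0.0
```

>>> {"api": "servo_tool", "payload": {"moves": [[[-1,0,0,-0.024,0,0,0],[-1,0.04,0,-0.026,0,0,0],[-1,0.08,0,-0.026,0,0,0],[-1,0.08,0,-0.018,0,0,0],[-1,0.08,0,-0.01,0,0,0],[-1,0.08,0,-0.004,0,0,0],[-1,0.08,0,-0.002,0,0,0],[-1,0.08,0,0,0,0,0],[-1,0.08,0,0,0,0,0]]]}}

```text
time_s: 24.08
tool_pos: [606.8, 129.6, 91.0]
orientation: [0.991, 0.135, -0.0, 0.0]
force: [-4.3, -1.4, 6.4]
gripper_width: -0.1
```

>>> {"api": "servo_tool", "payload": {"moves": [[[-1,0,0,-0.024,0,0,0],[-1,0,-0.04,-0.026,0,0,0],[-1,0,-0.084,-0.026,0,0,0],[-1,0,-0.084,-0.018,0,0,0],[-1,0,-0.084,-0.01,0,0,0],[-1,0,-0.084,-0.004,0,0,0],[-1,0,-0.084,-0.002,0,0,0],[-1,0,-0.084,0,0,0,0],[-1,0,-0.084,0,0,0,0]]]}}

```text
time_s: 25.2
tool_pos: [585.2, 209.5, 90.9]
orientation: [0.991, 0.135, -0.0, 0.001]
force: [-4.0, -2.1, 6.2]
gripper_width: 0.1
```

>>> {"api": "servo_tool", "payload": {"moves": [[[-1,0,0,-0.024,0,0,0],[-1,-0.04,0,-0.026,0,0,0],[-1,-0.08,0,-0.026,0,0,0],[-1,-0.08,0,-0.018,0,0,0],[-1,-0.08,0,-0.01,0,0,0],[-1,-0.08,0,-0.004,0,0,0],[-1,-0.08,0,-0.002,0,0,0],[-1,-0.08,0,0,0,0,0],[-1,-0.08,0,0,0,0,0]]]}}

```text
time_s: 26.32
tool_pos: [508.8, 189.2, 90.9]
orientation: [0.991, 0.135, 0.0, 0.0]
force: [-3.0, -1.5, 5.9]
gripper_width: -0.0
```

>>> {"api": "servo_tool", "payload": {"moves": [[[-1,0,0,-0.03,0,0,0],[-1,0,0,-0.08,0,0,0],[-1,0,0.01,-0.13,0,0,0],[-1,0,0.03,-0.15,0,0,0],[-1,0,0.04,-0.15,0,0,0],[-1,0,0.04,-0.15,0,0,0],[-1,0,0.04,-0.15,0,0,0]]]}}

```text
time_s: 27.2
tool_pos: [518.0, 151.0, 237.1]
orientation: [0.991, 0.136, -0.002, -0.0]
force: [-0.6, 0.2, -1.0]
gripper_width: 0.0
```

```bash
python3 p.py w5; python3 t.py
```

```text
27.2 [518.01391697 150.97548158 237.05717256] [-179.9565939     0.22267879   15.58591484] [-0.55529919  0.16128323 -1.04792914]
panel ((558.4794921875, 158.80361938476562), (156.7247772216797, 117.34510040283203), 15.68778133392334)
top-face z centre 90.82 slope along box x,y (rad) [ 0.0001 -0.0001]
top 868 [ 1.60000e-03 -1.20000e-03  9.14956e+01] corner z (--,-+,+-,++) [91.5, 91.3, 91.6, 91.5]
scene 3590 [-2.000e-04 -1.000e-04  9.078e+01] corner z (--,-+,+-,++) [90.8, 90.8, 90.8, 90.8]
```

View pics/w5b.png

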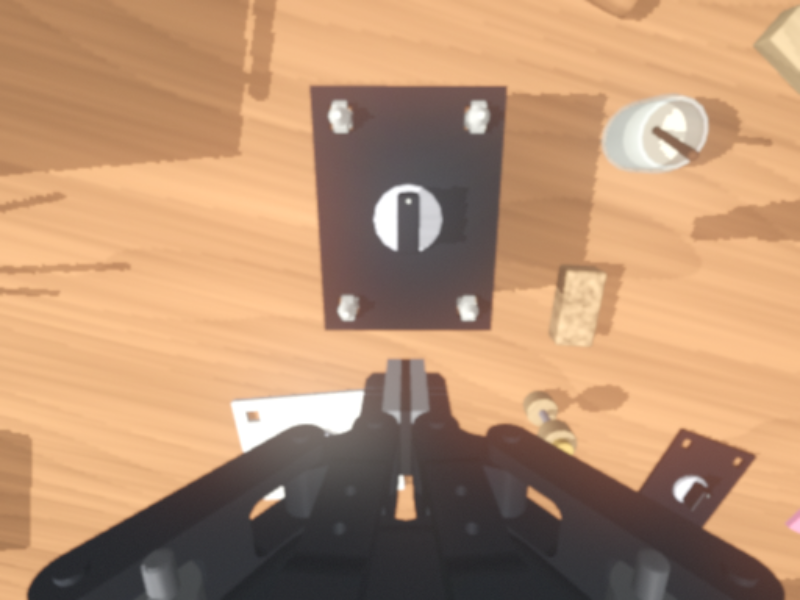

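All four posts with their barbs stand above the panel, at (341,117), (478,117), (348,307) and (468,307). The panel is flat at z ≈ 90.8 and the bystanders have not moved. I'm handing the job in.

```bash
python3 -c "
from plant import ctrl
print(ctrl.hand_in())"
```

```text
the job is handed in; nothing more can be done
None
```

The dial panel is on the box with all four standoffs through, the gripper is clear of it, and I handed the job in at about 27 s of the 67 s allowed. No verdict is reported.

- **How it went on:** I gripped the larger black panel by its dial and lined its holes up with the post tips in the wrist camera. I let it rest on the barbs, then pressed beside each post with the fingers shut. The highest force I read was about 14 N. Two posts gave a clear force drop, at about 10 N and 14 N. The other two went down without a peak showing in the readings.
- **Final press:** All four places stood at 90.7 to 91.0 mm with 6 to 8 N of push, so the lip was not close to being crushed.
- **Last checks:** The wrist and scene cameras put the panel's top face at about 90.8 mm with a slope of 0.0002 rad or less. The barbs of all four posts show above the panel. The cork block, jar and spool clamp look unmoved in the last picture; I did not measure them again.
- **Disagreements:** The top camera read the panel about 0.7 mm higher than the other two. It had also placed the box about 3 mm off in y from the wrist camera. I used the wrist camera's measurement of the posts against the holes instead, and that is what fitted. The feeler pins could not be read directly.

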